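Put the scraper and try square away in the shadow tray

ROBOT

A 7-joint arm with a two-finger parallel gripper is mounted at the origin on the work surface. World frame = base frame: x ahead of the robot, y to its left, z up, the work surface at z = 0. Lengths are in m, angles in rad, forces in N, time in s.
With the tool pointing down it reaches from about 0.425 to 0.8 m from the base axis. Payload 8.3 kg.
Tool frame: the origin (TCP) lies on the centre line of the jaws, within the pads' length; the fingertips stand 19 mm ahead of it and the grasp point (between the pads) is the TCP (tip_extent is the z of the fingertips in the tool frame, in m); z points along the fingers, y is the line along which they close (so a half turn about z gives the same grasp; the last joint's range is limited). The gripper opens to 85 mm and grips with 20 to 120 N. Pads are 22 mm wide; open, the fingers measure 114 mm over their backs; the gripper's body (76 mm by 85 mm) begins 54 mm behind the grasp point. The pads swing forward as they close: fully open they stand 13 mm farther back than shut.
Start: joints at [1.197, 0.383, 0.016, 1.37, -0.006, 1.388, -0.046], TCP at [0.191, -0.595, 0.25] pointing down, gripper open.
Joint ranges: [-2.95, 2.95], [-0.25, 2.06], [-1.52, 1.56], [0.18, 2.33], [-1.44, 4.58], [0.02, 2.06], [-3.01, 3.01]. Speed limits (rad/s): [2.39, 2.39, 3.01, 3.01, 3.14, 3.14, 3.14].

INTERFACE

Orientations are given as a rotation vector (axis times angle).
In Python, from station import * gives the robot as it stands.
- The arm moves only by the tool drive_tool, never from a script. Its arguments are lists of equal length, an entry for each row: "twist": the turn, a rotation vector about the tool's x, y, z in degrees, a list of three; "delta_pos": the shift along the tool's x, y, z in m, a list of three; "gripper": the gripper's target within -1 to 1 (shut at 1, half-way at 0, fully open at -1). A call has 1 to 5 rows; each row shifts and turns the commanded pose from where the row before left it, along the tool's axes as they then stand; what a row does not reach is not made up. A row lasts 1/10 s, in which the tool goes at most 50 mm and 8.59 degrees, less where a joint would pass 70% of its speed; a pose out of reach is approached as far as the arm can. A call is refused whole if a number of a shift passes 0.05 or a number of a turn 8.59, either way. A call with a gripper value outside its range is refused whole. The fingers move at their own pace and stop on an object; "force" is the grip in N (left out, the last holds). Time passes only in rows, so rows that do not move let the fingers close. It gives the time, the measured TCP pose, the force, the opening and the grip force at its end, in the units of the state.
- get_state(): the state, without advancing time (a new reading comes with each control period).
- grab_frame(name): name is "side" or "top" or "wrist"; returns the picture (400x640x3 uint8, blue, green, red); there is no depth.
- camera_info(name): a dict with "K" (3x3 intrinsics, pixels), "rvec" (rotation vector, rad) and "tvec" (3), from world to camera coordinates, as OpenCV has them. Camera axes: x right, y down, z forward; pixel columns grow to the right and rows downward; lengths in m; the calibration is good to about 2 mm. A picture is of the moment at which its call begins: read the wrist's pose just before it. camera_info takes no time and is no camera call; for the wrist camera it gives the pose at the moment of the call.
- finish_job(): hands the job in; it is judged then, once.
The state is a dict: "t": time; "joint_pos": joint angles; "joint_vel": joint speeds; "joint_torque": joint torques, N m; "tcp_pos": TCP position; "ee_rot": TCP orientation; "contact_force": force on the tool from outside, world axes, zero at the start; "ft_torque": the same for the moment, N m; "grip_width": finger opening in m; "gripper_force": force on a finger pad.
Only numpy, scipy, OpenCV 4.12 (cv2) and the standard library are available. Lean on these libraries where they do the work, as an engineer would, in place of code of your own. Each camera call takes 0.05 s, during which the arm holds its last target. There are 200 camera calls.

TASK

Put the scraper and the try square away in the plywood shadow tray, each lying fully down in the cut-out of its own shape. The scraper is pushed blade first under the low shelf: first draw it right out by the end of its handle and let go of it flat on the bench, so that you can take it again by its middle, the only place where its cut-out leaves room for fingers. Leave the glue bottle, the scissors and the tool pot where they are.

Things in the scene. Friction and masses are not known exactly. Their poses are not given: they have to be found in the camera images.
- scraper_mid (a point): Middle and balance point of the loose scraper, half-way up (9 mm above its underside). Along x: wooden handle from -90 to +30 mm, 28 mm wide (y), 18 mm thick (z); steel blade from +30 to +85 mm, 50 mm wide, 4 mm thick, at half height. Starts flat on the bench, blade and middle under the shelf, 60 to 75 mm of handle sticking out towards the robot: first grip it about 60 mm towards -x.
- square_grip (a point): Grip point on the loose try square's stock, half-way up (9 mm above its underside); 180 g. Dark wooden stock 22 mm wide (x), 18 mm thick (z), from y = -33 to +57 mm; steel blade to x = +131 mm, between y = +31 and +57 mm, 4 mm thick, flush with the underside. Starts flat on open bench, right way up.
- pocket_scraper (a point): Where the scraper's middle is when home in the tray (14 mm above the bench); axes as the scraper's own then (blade towards +x, z up). Cut-out of its outline. Finger room, also down to the floor: x = -28 to +27 mm, 43 mm to each side (y).
- pocket_square (a point): Where the try square's grip point is when home in the tray (14 mm above the bench); axes as the square's own then (blade towards +x, z up). L-shaped cut-out. Finger room, also down to the floor: x = -42 to +42 mm, y = -28 to +23 mm.
- tray: Fixed plywood shadow tray, 250 x 250 mm, top 25 mm above the bench; origin under its centre. Cut-outs are 20 mm deep (dark floor 5 mm above the bench) with 3 mm clearance all round the tool, upright edges. Its third, narrow cut-out already holds a file, fixed there.
- shelf_edge (a point): Middle of the lower front edge of the fixed low wooden shelf, 45 mm above the bench; x points inward under the shelf, away from the robot. Board 220 mm wide (y), 140 mm deep (x), 12 mm thick (top 57 mm above the bench), open at front and back, with 12 mm side walls at both ends.
- scraper: The whole scraper, its origin 9 mm below its middle, same axes; 160 g, 175 mm long, alike on both faces.
- glue: Bystander: small glue bottle, 40 mm across, 100 mm tall, standing loose beyond the square; origin under its base, z up.
- scissors: Bystander: red-handled scissors lying loose at the robot's right, about 200 mm long along x, 12 mm thick; origin on the underside by the pivot.
- pot: Bystander: dark steel tool pot with a few tools, 76 mm across, 100 mm tall (tools to 180 mm), loose, beyond the tray's left side; origin under its base, z up.
There are look-alikes about, which are no part of the job. Leave any green or yellow look-alike of the part that bears square_grip alone.

How it is judged:
On the way:
1. the scraper is out from under the shelf and lies let go, flat on the bench ((x of scraper_mid in the frame of shelf_edge below -0.08 m or y of scraper_mid in the frame of shelf_edge above 0.16 m or y of scraper_mid in the frame of shelf_edge below -0.16 m) and height (world z) of scraper_mid below 0.0125 m and angle between scraper_mid's own z axis and vertical below 0.1 rad and contact force between the fingers and scraper below 0.1 N and linear speed of scraper below 0.02 m/s), for 0.2 s.
At the end, for the whole second after the job is handed in: Scraper and try square each lie in their own cut-out: centre point within 7 mm sideways and 3 mm in height of its home, flat and turned right within 0.1 rad (horizontal distance between scraper_mid and pocket_scraper below 0.007 m and z of scraper_mid in the frame of pocket_scraper between -0.003 and 0.003 m and angle between the x axis of scraper_mid and the x axis of pocket_scraper, either way round below 0.1 rad and angle between the z axis of scraper_mid and the z axis of pocket_scraper, either way round below 0.1 rad and horizontal distance between square_grip and pocket_square below 0.007 m and z of square_grip in the frame of pocket_square between -0.003 and 0.003 m and angle between the x axis of square_grip and the x axis of pocket_square, either way round below 0.1 rad and angle between the z axis of square_grip and the z axis of pocket_square, either way round below 0.1 rad); the robot touches nothing.
It fails at once if the glue bottle is moved more than 25 mm or tipped (distance of glue from where it was at the start of the episode above 0.025 m or angle between glue's own z axis and vertical above 0.5 rad).
It fails at once if the pair of scissors is moved more than 25 mm or tipped (distance of scissors from where it was at the start of the episode above 0.025 m or angle between scissors's own z axis and vertical above 0.5 rad).
It fails at once if the tool pot is moved more than 25 mm or tipped (distance of pot from where it was at the start of the episode above 0.025 m or angle between pot's own z axis and vertical above 0.5 rad).
It also fails if it takes over 64 s, if anything falls off the work surface, if the arm or the gripper's body presses on something with over 40 N, if the wrist force passes 120 N, or if a joint passes its speed limit or range.

## Working session

There is one attempt and no reset: what is moved stays moved. The work goes in short steps, Python scripts to look and compute and a tool call to move; the robot and the scene stay as the last step left them, time stands still between calls to the robot, and variables do not carry over. Pictures are saved under pics/ and viewed, at most 10 in all, crops included, and the job is handed in when it is done.

Besides the shell and the picture viewer there is one more tool, called after "Request:" in YAML: its name, and indented under it one key for each argument. drive_tool: Moves the arm, as the interface text tells. Its arguments: {"type":"object","properties":{"twist":{"type":"array"},"delta_pos":{"type":"array"},"gripper":{"type":"array"},"force":{"type":"number"}},"required":["twist","delta_pos","gripper"]}

```bash
ls; mkdir -p pics; python3 - <<'E'
from station import *
import cv2
print(get_state())
for n in ["side","top"]:
    f=grab_frame(n); cv2.imwrite(f"pics/{n}0.png",f); print(n,camera_info(n))
E
```

```text
pics
{'t': 0.0, 'joint_pos': array([ 1.19712715,  0.38423225,  0.01637076,  1.37115629, -0.00633105,
        1.38821117, -0.0465276 ]), 'joint_vel': array([ 4.03872019e-04,  1.27038864e-03,  9.10280315e-05, -3.84304391e-04,
        7.27537143e-04, -1.67441222e-03,  9.61259771e-04]), 'joint_torque': array([-7.25813989e-04, -6.27595568e+01,  8.43858216e-01, -3.71821332e+01,
        1.64430501e-02,  1.42722743e-02,  3.37798474e-05]), 'tcp_pos': array([ 0.19102159, -0.5945986 ,  0.24928152]), 'ee_rot': array([-3.10182345e+00, -4.85945529e-01,  4.81970337e-04]), 'contact_force': array([ 0.31127626, -0.77861488, -0.45037358]), 'ft_torque': array([-0.02346262,  0.00279787, -0.02419794]), 'gripper_force': 0.0, 'grip_width': 0.08559403287354021}
side {'K': array([[455.79560885,   0.        , 328.32358099],
       [  0.        , 455.79560885, 202.49310405],
       [  0.        ,   0.        ,   1.        ]]), 'rvec': array([ 2.09624277, -0.16478567,  0.10890997]), 'tvec': array([-0.46479916,  0.06972833,  1.52600965])}
top {'K': array([[389.12383005,   0.        , 316.26033177],
       [  0.        , 389.12383005, 206.50447655],
       [  0.        ,   0.        ,   1.        ]]), 'rvec': array([ 2.22381632, -2.16417319,  0.05675666]), 'tvec': array([-0.01792397,  0.47260396,  1.19703665])}
```

View pics/top0.png

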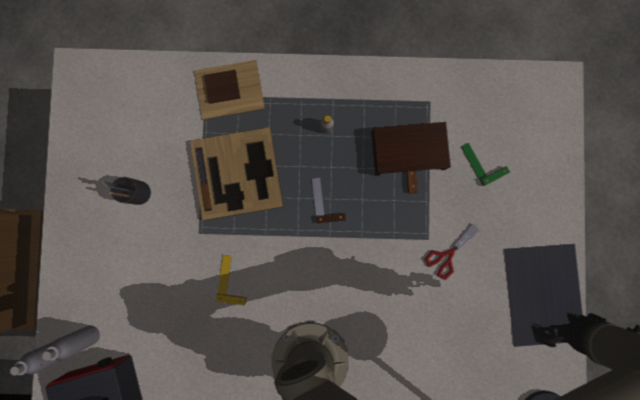

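View pics/side0.png

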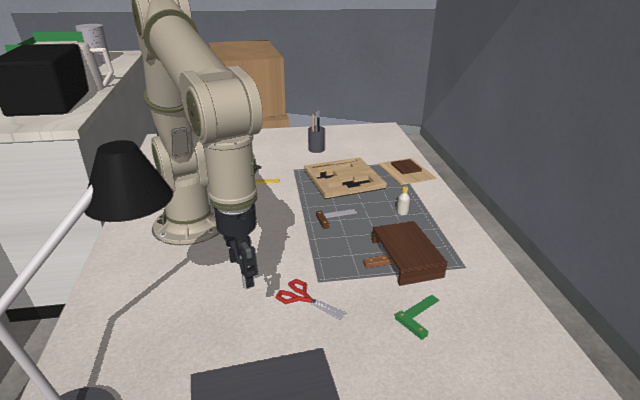

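```bash
cat > h.py <<'E'
import numpy as np, cv2
from station import *
def ray(ci,uv,z):
    "pixels -> world points on plane height z"
    uv=np.atleast_2d(np.array(uv,float)); R,_=cv2.Rodrigues(ci["rvec"]); t=np.ravel(ci["tvec"])
    d=np.c_[uv,np.ones(len(uv))]@np.linalg.inv(ci["K"]).T@R; c=-R.T@t
    return c+d*((z-c[2])/d[:,2])[:,None]
def proj(ci,P):
    return cv2.projectPoints(np.atleast_2d(np.array(P,float)),ci["rvec"],ci["tvec"],ci["K"],None)[0][:,0]
E
python3 - <<'E'
from h import *
f=cv2.imread("pics/top0.png"); c=f[50:250,180:450]
cv2.imwrite("pics/topcrop.png",cv2.convertScaleAbs(cv2.resize(c,None,fx=2.96,fy=2.96,interpolation=cv2.INTER_CUBIC),alpha=1.6))
ci=camera_info("top")
for n,p,z in [("tray corners",[(187,141),(269,128),(282,206),(199,220)],.025),("shelf",[(373,128),(447,123),(450,167),(375,173)],.057),("scr handle",[(412,172),(412,192)],.018),("stock",[(313,219),(345,215)],.018),("blade",[(317,178)],.004),("glue",[(328,120)],.1),("scis",[(455,240)],.01)]:
    print(n,ray(ci,p,z).round(3).tolist())
E
```

```text
tray corners [[0.665, 0.402, 0.025], [0.713, 0.148, 0.025], [0.471, 0.1, 0.025], [0.421, 0.354, 0.025]]
shelf [[0.713, -0.17, 0.057], [0.734, -0.394, 0.057], [0.601, -0.404, 0.057], [0.576, -0.179, 0.057]]
scr handle [[0.588, -0.3, 0.018], [0.526, -0.301, 0.018]]
stock [[0.434, 0.004, 0.018], [0.449, -0.095, 0.018]]
blade [[0.563, -0.005, 0.004]]
glue [[0.722, -0.033, 0.1]]
scis [[0.381, -0.438, 0.01]]
```

View pics/topcrop.png

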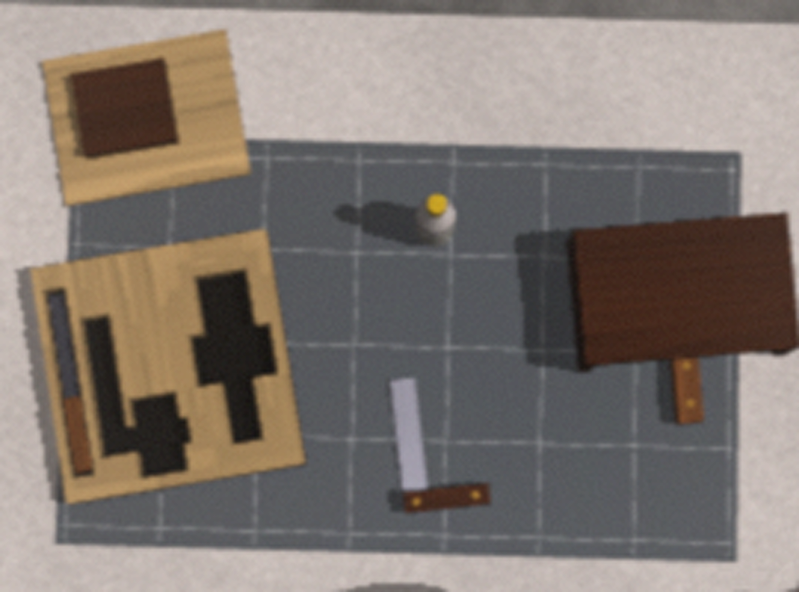

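The crop shows the brown try square: stock at about (329,217) and steel blade up to (317,178) in the top image. The tray has the L cut-out on its left and the scraper cut-out on its right. The scraper handle sticks out of the shelf at (412,182).

Three squares are visible: yellow at (230,280), green at (485,165), and brown and steel at (325,205). Only the brown one has a dark wooden stock and a steel blade, so it is the one meant. Next I go above the scraper handle.

Request:
drive_tool:
  twist:
    - [0,0,0]
    - [0,0,0]
    - [0,0,0]
    - [0,0,0]
    - [0,0,0]
  delta_pos:
    - [0.043,-0.02,0]
    - [0.043,-0.02,0]
    - [0.043,-0.02,0]
    - [0.043,-0.02,0]
    - [0.043,-0.02,0]
  gripper: [-1,-1,-1,-1,-1]

```text
t: 0.6
tcp_pos: [0.3662, -0.4324, 0.25]
ee_rot: [-3.103, -0.486, 0.001]
contact_force: [0.6, -0.7, 0.1]
grip_width: 0.0856
gripper_force: 0.0
```

Request:
drive_tool:
  twist:
    - [0,0,0]
    - [0,0,0]
    - [0,0,0]
    - [0,0,0]
    - [0,0,8]
  delta_pos:
    - [0.043,-0.02,0]
    - [0.043,-0.02,0]
    - [0.043,-0.02,0]
    - [0.043,-0.02,0]
    - [0,0,0]
  gripper: [-1,-1,-1,-1,-1]

```text
t: 1.1
tcp_pos: [0.5098, -0.2973, 0.2496]
ee_rot: [-3.124, -0.285, -0.003]
contact_force: [-0.1, -0.5, 0.2]
grip_width: 0.0856
gripper_force: 0.0
```

Request:
drive_tool:
  twist:
    - [0,0,7]
    - [0,0,0]
    - [0,0,0]
  delta_pos:
    - [0,0,0]
    - [0,0,0]
    - [0,0,0]
  gripper: [-1,-1,-1]

```text
t: 1.4
tcp_pos: [0.5043, -0.3054, 0.25]
ee_rot: [-3.14, -0.082, 0.001]
contact_force: [0.4, 0.4, -0.4]
grip_width: 0.0855
gripper_force: 0.0
```

```bash
python3 - <<'E'
from h import *
s=get_state(); ci=camera_info("wrist"); cv2.imwrite("pics/w1.png",grab_frame("wrist"))
np.save("ci1.npy",ci,allow_pickle=True)
R=cv2.Rodrigues(s["ee_rot"])[0]; print(s["t"],s["tcp_pos"],R.round(3))
Rc=cv2.Rodrigues(ci["rvec"])[0]; print("cam",-Rc.T@np.ravel(ci["tvec"]),Rc.round(3),ci["K"])
E
```

```text
1.4 [ 0.5042902  -0.30539742  0.24996627] [[ 0.999  0.052 -0.001]
 [ 0.052 -0.999  0.   ]
 [-0.001 -0.    -1.   ]]
cam [ 0.58433129 -0.30096492  0.37417439] [[ 0.052 -0.999  0.001]
 [-0.948 -0.049  0.314]
 [-0.314 -0.018 -0.949]] [[336.37727102   0.         320.06356382]
 [  0.         336.37727102 198.41854972]
 [  0.           0.           1.        ]]
```

View pics/w1.png

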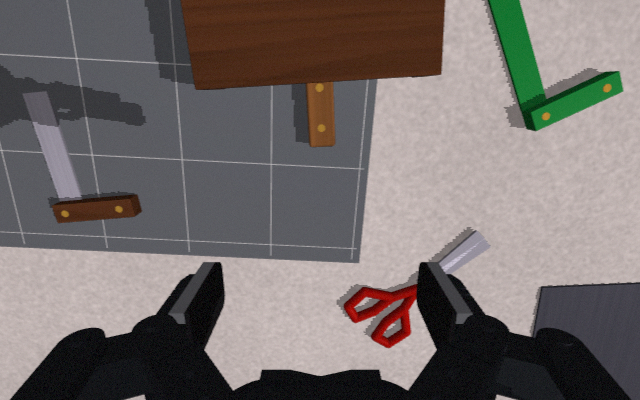

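The wrist view shows the scraper handle from (320,84) to (321,146), the shelf's front edge from (197,89) to (441,73), the square's stock at (97,208) and the scissors at (400,300).

```bash
cat >> h.py <<'E'
def rect(ci,f,roi,lo,hi,z):
    "largest HSV blob in roi (x0,y0,x1,y1) cast to plane z: centre, long side dir angle, sizes"
    x0,y0,x1,y1=roi; m=cv2.inRange(cv2.cvtColor(f,cv2.COLOR_BGR2HSV)[y0:y1,x0:x1],lo,hi)
    m=cv2.morphologyEx(m,cv2.MORPH_CLOSE,np.ones((7,7)))
    c=max(cv2.findContours(m,0,2)[0],key=cv2.contourArea)[:,0]+[x0,y0]
    P=ray(ci,c,z)[:,:2]; r=cv2.minAreaRect((P*1000).astype(np.float32)); b=cv2.boxPoints(r)/1000
    return b
E
python3 - <<'E'
from h import *
ci=np.load("ci1.npy",allow_pickle=True).item(); f=cv2.imread("pics/w1.png"); h=cv2.cvtColor(f,cv2.COLOR_BGR2HSV)
print(h[115,315],h[120,325],h[140,300],h[205,95],h[60,320],h[160,60],h[160,150],h[215,97])
print("handle top",rect(ci,f,(300,86,345,160),(5,110,60),(20,255,255),.018).round(4))
print("stock top",rect(ci,f,(45,185,150,230),(0,90,30),(20,255,255),.018).round(4))
print("shelf edge",ray(ci,[(197,89),(441,73)],.057).round(4))
print("handle px",ray(ci,[(309,147),(334,146),(307,84),(332,84)],.018).round(4))
print("scis",ray(ci,[(345,295),(352,320),(385,346),(485,235)],.006).round(3))
E
```

```text
[ 14 169 122] [ 13 169 113] [120  12  62] [ 11 166  86] [ 10 189  77] [134  21 157] [120  16  97] [ 10 167  75]
handle top [[ 0.5238 -0.2929]
 [ 0.5265 -0.32  ]
 [ 0.5873 -0.3139]
 [ 0.5846 -0.2868]]
stock top [[ 0.4222 -0.0097]
 [ 0.4359 -0.1075]
 [ 0.4614 -0.1039]
 [ 0.4477 -0.0061]]
shelf edge [[ 0.577  -0.1913  0.057 ]
 [ 0.6017 -0.4076  0.057 ]]
handle px [[ 0.5234 -0.2928  0.018 ]
 [ 0.5258 -0.3193  0.018 ]
 [ 0.5866 -0.2882  0.018 ]
 [ 0.5879 -0.3132  0.018 ]]
scis [[ 0.335 -0.346  0.006]
 [ 0.297 -0.358  0.006]
 [ 0.258 -0.406  0.006]
 [ 0.427 -0.507  0.006]]
```

Request:
drive_tool:
  twist:
    - [0,0,-2.2]
    - [0,0,0]
    - [0,0,0]
    - [0,0,0]
    - [0,0,0]
  delta_pos:
    - [0.025,0.0015,0.02]
    - [0.024,0.0015,0.048]
    - [0,0,0.048]
    - [0,0,0.048]
    - [0,0,0.035]
  gripper: [-0.3,-0.3,-0.3,-0.3,-0.3]

```text
t: 1.95
tcp_pos: [0.5504, -0.3047, 0.0511]
ee_rot: [-3.137, -0.141, 0.004]
contact_force: [0.3, -0.0, 0.6]
grip_width: 0.0555
gripper_force: 0.0
```

Request:
drive_tool:
  twist:
    - [0,0,0]
    - [0,0,0]
    - [0,0,0]
  delta_pos:
    - [0,0,0.015]
    - [0,0,0.012]
    - [0,0,0]
  gripper: [-0.3,-0.3,-0.3]

```text
t: 2.25
tcp_pos: [0.5519, -0.3051, 0.0273]
ee_rot: [-3.138, -0.138, 0.001]
contact_force: [-0.3, -0.1, 1.2]
grip_width: 0.0555
gripper_force: 0.0
```

```bash
python3 - <<'E'
from h import *
ci=camera_info("wrist"); f=grab_frame("wrist"); cv2.imwrite("pics/w2.png",f); np.save("ci2.npy",ci,allow_pickle=True)
print(get_state()["tcp_pos"])
E
```

```text
[ 0.55263619 -0.30543113  0.02867519]
```

View pics/w2.png

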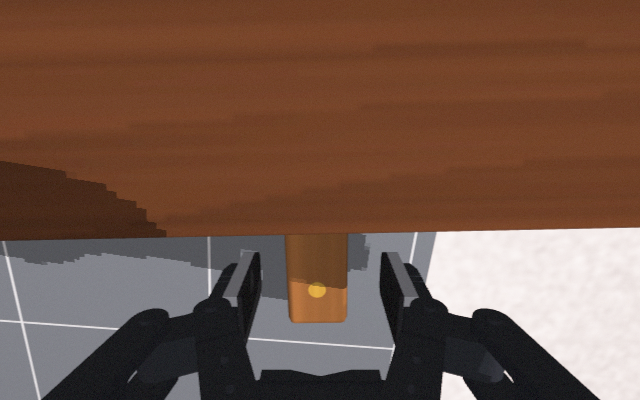

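The handle is centred between the fingers, with its end at (318,322). I lower a little, grip and draw it out.

Request:
drive_tool:
  twist:
    - [0,0,0]
    - [0,0,0]
    - [0,0,0]
    - [0,0,0]
    - [0,0,0]
  delta_pos:
    - [0,0,0.003]
    - [0,0,0]
    - [0,0,0]
    - [0,0,0]
    - [0,0,0]
  gripper: [-0.3,0.8,0.8,0.8,0.8]
  force: 40

```text
t: 2.8
tcp_pos: [0.5528, -0.3052, 0.026]
ee_rot: [3.138, 0.137, 0.003]
contact_force: [-0.3, 0.4, 5.7]
grip_width: 0.0266
gripper_force: 40.3
```

Request:
drive_tool:
  twist:
    - [0,0,0]
    - [0,0,0]
    - [0,0,0]
    - [0,0,0]
    - [0,0,0]
  delta_pos:
    - [0,0,-0.006]
    - [-0.015,0,0]
    - [-0.025,0,0]
    - [-0.03,0,0]
    - [-0.03,0,0]
  gripper: [0.8,0.8,0.8,0.8,0.8]

```text
t: 3.3
tcp_pos: [0.4512, -0.3135, 0.0306]
ee_rot: [-3.138, -0.138, 0.001]
contact_force: [-0.7, -0.9, -1.2]
grip_width: 0.0271
gripper_force: 39.5
```

Request:
drive_tool:
  twist:
    - [0,0,0]
    - [0,0,0]
    - [0,0,0]
    - [0,0,0]
    - [0,0,0]
  delta_pos:
    - [-0.03,0,0]
    - [-0.008,0,0]
    - [0,0,0]
    - [0,0,0.002]
    - [0,0,0]
  gripper: [0.8,0.8,0.8,0.8,0.8]

```text
t: 3.8
tcp_pos: [0.4159, -0.3165, 0.0285]
ee_rot: [-3.138, -0.14, -0.001]
contact_force: [-0.2, 0.0, -0.9]
grip_width: 0.0268
gripper_force: 39.5
```

```bash
python3 - <<'E'
from h import *
s=get_state();print(s["tcp_pos"],s["contact_force"],s["ft_torque"],s["grip_width"])
f=grab_frame("side"); cv2.imwrite("pics/s2.png",cv2.resize(f[200:350,250:450],None,fx=4,fy=4))
E
```

```text
[ 0.41590094 -0.31648903  0.02851529] [-0.18055618  0.03173064 -0.90505446] [0.02058991 0.12434745 0.00577536] 0.02677818077977208
```

View pics/s2.png

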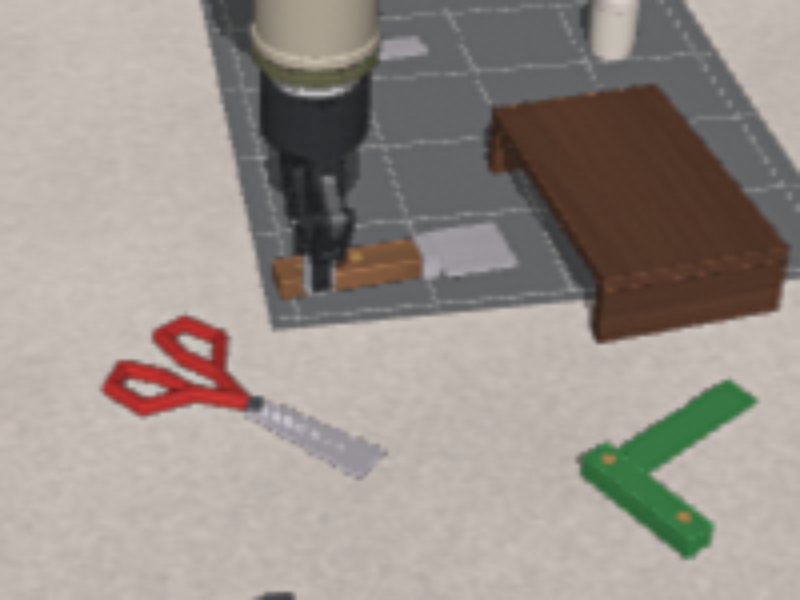

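The scraper is fully out, with its blade at (465,250) in the crop clear of the shelf. I set it down and let go, then rise and look from above.

Request:
drive_tool:
  twist:
    - [0,0,0]
    - [0,0,0]
    - [0,0,0]
    - [0,0,0]
    - [0,0,0]
  delta_pos:
    - [0,0,0.002]
    - [0,0,0]
    - [0,0,0]
    - [0,0,0]
    - [0,0,0]
  gripper: [0.8,0.8,-0.3,-0.3,-0.3]

```text
t: 4.35
tcp_pos: [0.4147, -0.3171, 0.0268]
ee_rot: [3.138, 0.137, 0.001]
contact_force: [0.8, 0.1, -0.4]
grip_width: 0.0551
gripper_force: 0.0
```

Request:
drive_tool:
  twist:
    - [0,0,0]
    - [0,0,0]
    - [0,0,0]
    - [0,0,0]
    - [0,0,0]
  delta_pos:
    - [0,0,0]
    - [0,0,-0.04]
    - [0,0,-0.04]
    - [0,0,-0.04]
    - [0,0,0]
  gripper: [-0.3,-0.3,-0.3,-0.3,-0.3]

```text
t: 4.85
tcp_pos: [0.4174, -0.319, 0.1527]
ee_rot: [3.132, 0.137, 0.013]
contact_force: [0.4, 0.4, -0.7]
grip_width: 0.0556
gripper_force: 0.0
```

Request:
drive_tool:
  twist:
    - [0,0,0]
    - [0,0,0]
  delta_pos:
    - [0,0,0]
    - [0,0,0]
  gripper: [-0.3,-0.3]

```text
t: 5.05
tcp_pos: [0.4139, -0.3167, 0.1456]
ee_rot: [-3.138, -0.137, 0.002]
contact_force: [-0.9, 0.2, -0.6]
grip_width: 0.0554
gripper_force: 0.0
```

```bash
python3 - <<'E'
from h import *
s=get_state(); ci=camera_info("wrist"); f=grab_frame("wrist"); cv2.imwrite("pics/w3.png",f); np.save("ci3.npy",ci,allow_pickle=True)
R=cv2.Rodrigues(s["ee_rot"])[0];print(s["t"],s["tcp_pos"],R[:,0],s["grip_width"])
b=rect(ci,f,(230,100,420,330),(7,110,50),(20,255,255),.018); print(b.round(4))
print(proj(ci,np.c_[b,[.018]*4]).round())
E
```

```text
5.05 [ 0.41391414 -0.31668024  0.14561513] [ 0.99618149  0.08729813 -0.00121779] 0.0554357186579374
[[ 0.3868 -0.3061]
 [ 0.3898 -0.3332]
 [ 0.4866 -0.3224]
 [ 0.4836 -0.2953]]
[[304. 225.]
 [338. 224.]
 [337.  99.]
 [299. 100.]]
```

View pics/w3.png

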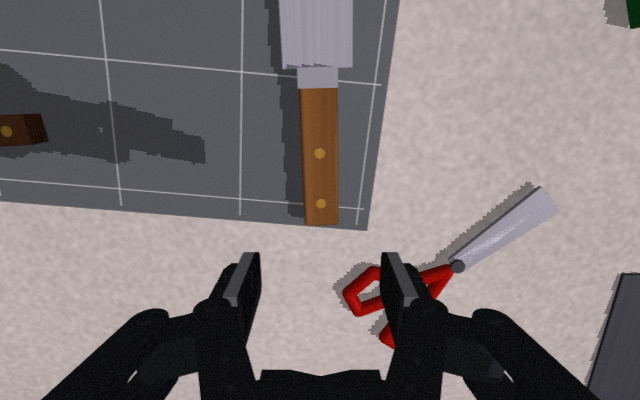

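The scraper lies flat, with its handle from (320,225) up to (318,88). Its middle works out at about (0.478,-0.310), yaw 0.10. Now I grip it there.

Request:
drive_tool:
  twist:
    - [0,0,-0.8]
    - [0,0,0]
    - [0,0,0]
    - [0,0,0]
    - [0,0,0]
  delta_pos:
    - [0.032,0,0]
    - [0.032,0,0.02]
    - [0,0,0.04]
    - [0,0,0.04]
    - [0,0,0.019]
  gripper: [-0.3,-0.3,-0.3,-0.3,-0.3]

```text
t: 5.6
tcp_pos: [0.4755, -0.309, 0.0223]
ee_rot: [-3.133, -0.16, 0.01]
contact_force: [0.0, -0.0, -1.1]
grip_width: 0.0554
gripper_force: 0.0
```

Request:
drive_tool:
  twist:
    - [0,0,0]
    - [0,0,0]
    - [0,0,0]
    - [0,0,0]
    - [0,0,0]
  delta_pos:
    - [0,0,0]
    - [0,0,0]
    - [0,0,0]
    - [0,0,0]
    - [0,0,0]
  gripper: [-0.3,0.8,0.8,0.8,0.8]
  force: 40

```text
t: 6.1
tcp_pos: [0.4791, -0.3116, 0.0291]
ee_rot: [3.136, 0.159, 0.003]
contact_force: [-0.4, 0.1, 4.0]
grip_width: 0.0267
gripper_force: 40.3
```

Request:
drive_tool:
  twist:
    - [0,0,0]
    - [0,0,0]
    - [0,0,0]
    - [0,0,0]
    - [0,0,0]
  delta_pos:
    - [0,0,-0.03]
    - [0,0,-0.04]
    - [0,0,-0.04]
    - [0,0,-0.04]
    - [0,0,0]
  gripper: [0.8,0.8,0.8,0.8,0.8]

```text
t: 6.6
tcp_pos: [0.4811, -0.3126, 0.1847]
ee_rot: [3.131, 0.159, 0.015]
contact_force: [1.0, -0.6, -1.9]
grip_width: 0.0268
gripper_force: 40.0
```

```bash
python3 - <<'E'
from h import *
s=get_state(); ci=camera_info("wrist"); f=grab_frame("wrist"); cv2.imwrite("pics/w4.png",f); np.save("ci4.npy",ci,allow_pickle=True)
R=cv2.Rodrigues(s["ee_rot"])[0];print(s["t"],s["tcp_pos"],R[:,0],s["grip_width"])
E
```

```text
6.6 [ 0.48113255 -0.31260395  0.18470653] [0.99482724 0.1011794  0.0090269 ] 0.026763452374794987
```

View pics/w4.png

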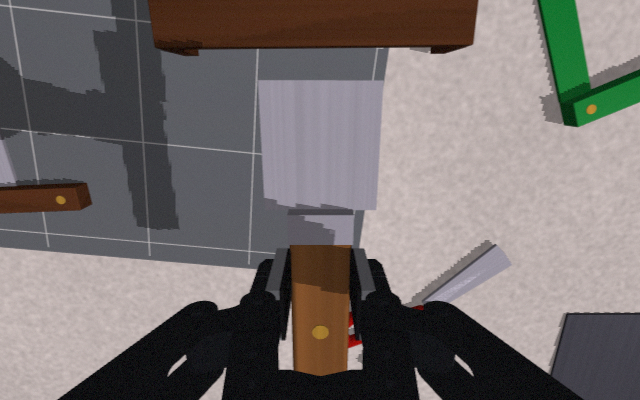

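The scraper is held squarely by its middle, with its blade tip edge from (259,81) to (383,80). I measure its offset in the hand, then carry it to a viewpoint beside the tray.

Request:
drive_tool:
  twist:
    - [0,0,0]
    - [0,0,0]
    - [0,0,0]
    - [0,0,0]
    - [0,0,0]
  delta_pos:
    - [0.003,-0.04,-0.006]
    - [0.003,-0.04,-0.006]
    - [0.003,-0.04,-0.006]
    - [0.003,-0.04,-0.006]
    - [0.003,-0.04,-0.006]
  gripper: [0.8,0.8,0.8,0.8,0.8]

```text
t: 7.15
tcp_pos: [0.4718, -0.1088, 0.2066]
ee_rot: [-3.137, -0.159, 0.003]
contact_force: [0.7, 0.5, -1.3]
grip_width: 0.0271
gripper_force: 40.0
```

Request:
drive_tool:
  twist:
    - [0,0,0]
    - [0,0,0]
    - [0,0,0]
    - [0,0,0]
    - [0,0,0]
  delta_pos:
    - [0.003,-0.04,-0.006]
    - [0.003,-0.04,-0.006]
    - [0.003,-0.04,-0.006]
    - [0.003,-0.04,-0.006]
    - [0.003,-0.04,-0.006]
  gripper: [0.8,0.8,0.8,0.8,0.8]

```text
t: 7.65
tcp_pos: [0.4666, 0.0913, 0.2367]
ee_rot: [3.137, 0.159, -0.003]
contact_force: [1.0, 0.5, -1.3]
grip_width: 0.0265
gripper_force: 40.0
```

Request:
drive_tool:
  twist:
    - [0,0,0]
    - [0,0,0]
    - [0,0,0]
  delta_pos:
    - [0,0,0]
    - [0,0,0]
    - [0,0,0]
  gripper: [0.8,0.8,0.8]

```text
t: 7.95
tcp_pos: [0.4672, 0.0886, 0.2366]
ee_rot: [3.137, 0.157, -0.003]
contact_force: [0.1, 0.5, -2.0]
grip_width: 0.0265
gripper_force: 40.0
```

```bash
python3 - <<'E'
from h import *
s=get_state(); ci=camera_info("wrist"); f=grab_frame("wrist"); cv2.imwrite("pics/w5.png",f); np.save("ci5.npy",[ci,s],allow_pickle=True)
R=cv2.Rodrigues(s["ee_rot"])[0];print(s["t"],s["tcp_pos"],R[:,0],s["grip_width"])
# blade tip in tool frame, from this frame's camera (same pixels in w4/w5)
h=cv2.cvtColor(f,cv2.COLOR_BGR2HSV)
for u in (265,280,300,320,340,360,375): 
    g=f[40:130,u].astype(int).sum(1); print(u,[int(x) for x in g[::5]])
for dz in (.015,.018,.021):
    P=ray(ci,[(259,81),(383,80)],s["tcp_pos"][2]-dz); print(dz,((P-s["tcp_pos"])@R).round(4).tolist())
E
```

```text
7.95 [0.46722751 0.08860099 0.23661306] [ 0.99501018  0.099757   -0.00181327] 0.026502300533529092
265 [99, 101, 101, 100, 73, 58, 439, 441, 500, 519, 524, 527, 519, 520, 518, 515, 520, 518]
280 [77, 55, 54, 59, 63, 171, 455, 460, 502, 524, 527, 534, 527, 534, 527, 529, 533, 525]
300 [314, 378, 412, 435, 465, 430, 434, 439, 486, 508, 503, 503, 500, 501, 488, 497, 500, 500]
320 [332, 339, 329, 340, 327, 337, 341, 331, 480, 526, 525, 528, 528, 528, 526, 528, 528, 524]
340 [342, 338, 335, 333, 340, 331, 338, 337, 483, 521, 521, 521, 517, 521, 517, 517, 528, 512]
360 [341, 330, 336, 336, 334, 332, 338, 337, 433, 519, 519, 521, 519, 526, 515, 523, 514, 512]
375 [332, 337, 346, 337, 326, 340, 342, 333, 443, 524, 528, 527, 520, 523, 513, 524, 514, 511]
0.015 [[0.0825, -0.0239, 0.0148], [0.0828, 0.0245, 0.0149]]
0.018 [[0.0825, -0.0244, 0.0178], [0.0829, 0.025, 0.0179]]
0.021 [[0.0826, -0.025, 0.0208], [0.0829, 0.0255, 0.0209]]
```

View pics/w5.png

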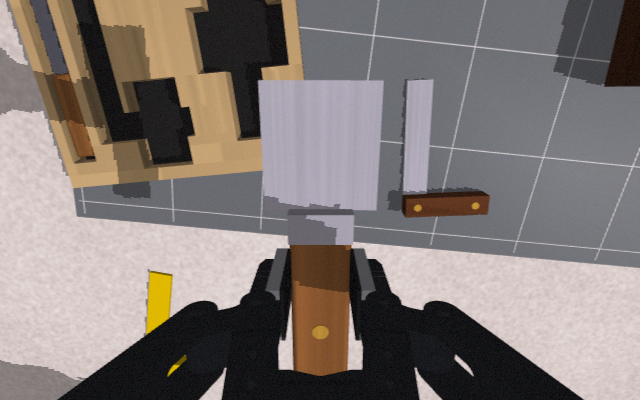

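The held scraper's blade tip is at (321,80), so its middle is 2 mm behind the TCP and aligned with it. The tray is cut off at the top-left, so I shift ahead and up for a full view.

Request:
drive_tool:
  twist:
    - [0,0,0]
    - [0,0,0]
    - [0,0,-5]
    - [0,0,0]
    - [0,0,0]
  delta_pos:
    - [0.027,0.012,-0.02]
    - [0.027,0.012,-0.02]
    - [0.026,0.012,-0.015]
    - [0,0,0]
    - [0,0,0]
  gripper: [0.8,0.8,0.8,0.8,0.8]

```text
t: 8.5
tcp_pos: [0.551, 0.0608, 0.2917]
ee_rot: [-3.128, -0.291, 0.002]
contact_force: [-1.6, 0.0, -3.0]
grip_width: 0.0267
gripper_force: 40.1
```

```bash
python3 - <<'E'
from h import *
s=get_state(); ci=camera_info("wrist"); f=grab_frame("wrist"); cv2.imwrite("pics/w6.png",f); np.save("ci6.npy",[ci,s],allow_pickle=True)
R=cv2.Rodrigues(s["ee_rot"])[0];print(s["t"],s["tcp_pos"],R[:,0],s["grip_width"])
h=cv2.cvtColor(f,cv2.COLOR_BGR2HSV)
m=(h[...,2]<50).astype(np.uint8)*255
cv2.imwrite("pics/w6b.png",cv2.resize(f[0:280,0:380],None,fx=2.1,fy=2.1,interpolation=cv2.INTER_CUBIC))
E
```

```text
8.5 [0.55100344 0.06077048 0.29173865] [ 0.98288169  0.1842333  -0.0012931 ] 0.02665617301462711
```

View pics/w6b.png

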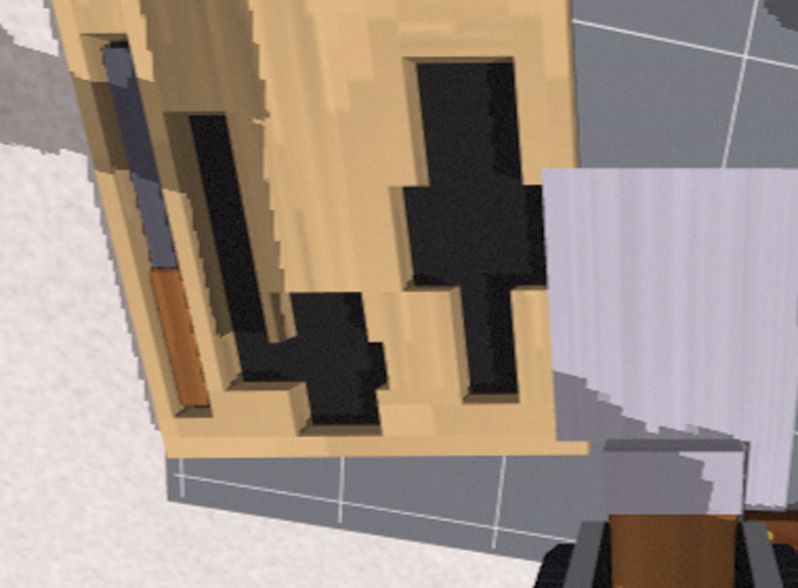

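The crop shows both cut-outs clearly. The scraper's runs from (404..513,58) to (463..518,404) and the square's L from (166..227,113) to (302..383,434). I fit rigid poses to these corners on the tray's top plane.

```bash
python3 - <<'E'
from h import *
ci,s=np.load("ci6.npy",allow_pickle=True)
def fit(n,D):
    M=np.array([d[:2] for d in D])/1e3; P=ray(ci,np.array([d[2:] for d in D])/2.1,.025)[:,:2]
    a,b=M-M.mean(0),P-P.mean(0); th=np.arctan2((a[:,0]*b[:,1]-a[:,1]*b[:,0]).sum(),(a*b).sum())
    R=np.array([[np.cos(th),-np.sin(th)],[np.sin(th),np.cos(th)]]); t=P.mean(0)-R@M.mean(0)
    print(n,t.round(4),round(th,4)); print(((P-t)@R*1e3-M*1e3).round(1).tolist())
fit("scr",[(88,28,404,58),(88,-28,513,57),(27,43,391,186),(27,-43,541,184),(-28,43,402,290),(-28,17,456,287),(-93,17,463,404),(-93,-17,518,402),(-28,-17,512,289)])
fit("sq",[(134,60,166,113),(134,28,227,114),(-14,60,228,388),(-42,23,303,434),(-42,-28,382,434),(-14,-36,387,386),(14,-36,383,343),(42,-28,362,292)])
R=cv2.Rodrigues(s["ee_rot"])[0]
E
```

```text
scr [0.5827 0.1744] 0.1981
[[-0.7, -1.3], [-0.9, 0.3], [-0.2, -1.4], [-0.2, 5.6], [0.5, 0.1], [1.7, -3.8], [-0.6, -0.5], [0.2, 1.6], [0.2, -0.5]]
sq [0.4962 0.2514] 0.1959
[[-0.8, -0.9], [-1.6, 0.1], [1.4, -2.0], [0.9, -3.2], [0.4, 1.4], [1.6, 2.5], [-1.3, 1.2], [-0.6, 0.8]]
```

Request:
drive_tool:
  twist:
    - [0,0,-0.7]
    - [0,0,0]
    - [0,0,0]
    - [0,0,0]
    - [0,0,0]
  delta_pos:
    - [0,0,0]
    - [0.0185,-0.035,0]
    - [0.0185,-0.035,0]
    - [0.0185,-0.035,0]
    - [0,0,0.045]
  gripper: [0.8,0.8,0.8,0.8,0.8]

```text
t: 9.05
tcp_pos: [0.5855, 0.1853, 0.2532]
ee_rot: [-3.118, -0.329, -0.017]
contact_force: [1.4, 1.0, -0.9]
grip_width: 0.0263
gripper_force: 40.1
```

Request:
drive_tool:
  twist:
    - [0,0,0]
    - [0,0,0]
    - [0,0,0]
    - [0,0,0]
    - [0,0,0]
  delta_pos:
    - [0,0,0.045]
    - [0,0,0.045]
    - [0,0,0.045]
    - [0,0,0.04]
    - [0,0,0]
  gripper: [0.8,0.8,0.8,0.8,0.8]

```text
t: 9.55
tcp_pos: [0.5795, 0.1744, 0.0665]
ee_rot: [3.123, 0.316, -0.018]
contact_force: [-0.8, -0.1, -0.7]
grip_width: 0.0263
gripper_force: 40.1
```

```bash
cat > w.py <<'E'
import sys
from h import *
tx,ty,th=map(float,sys.argv[1:4]); s=get_state(); R=cv2.Rodrigues(s["ee_rot"])[0]
print(s["t"],s["tcp_pos"].round(4),"yaw",np.arctan2(R[1,0],R[0,0]).round(4),"z",R[:,2].round(4),"F",s["contact_force"].round(1),s["grip_width"])
print("go tool",(R.T@(np.array([tx,ty,s["tcp_pos"][2]])-s["tcp_pos"])).round(4))
E
python3 w.py .585 .1747 .197; python3 - <<'E'
from h import *
s=get_state(); ci=camera_info("wrist"); f=grab_frame("wrist"); cv2.imwrite("pics/w7.png",f); np.save("ci7.npy",[ci,s],allow_pickle=True)
# predicted pocket far corners and gradient rows near them
th=.197;c,s_=np.cos(th),np.sin(th)
W=lambda m,z:[.5828+c*m[0]-s_*m[1],.1742+s_*m[0]+c*m[1],z]
print(proj(ci,[W((.088,.028),.025),W((.088,-.028),.025),W((.027,.043),.025),W((.027,-.043),.025),W((-.028,.043),.025),W((-.028,-.043),.025)]).round(1))
g=f.astype(int).sum(2)
for v in (10,30,60,90,120,150,180,210): print(v,[int(x) for x in g[v,200:440:6]])
E
```

```text
9.55 [0.5795 0.1744 0.0665] yaw 0.2017 z [-0.0109 -0.0035 -0.9999] F [-0.8 -0.1 -0.7] 0.026266499572109154
go tool [ 0.0055  0.0009 -0.0001]
[[261.4  60.1]
 [384.6  60.7]
 [238.3 188.4]
 [405.9 189. ]
 [245.6 281.3]
 [397.5 281.6]]
10 [530, 533, 532, 529, 524, 528, 529, 524, 532, 524, 506, 497, 496, 500, 501, 510, 499, 497, 501, 505, 497, 501, 494, 501, 501, 508, 504, 499, 511, 500, 503, 509, 530, 529, 531, 527, 529, 529, 540, 532]
30 [528, 520, 529, 523, 503, 494, 486, 487, 489, 495, 520, 521, 526, 519, 525, 520, 529, 532, 524, 538, 518, 496, 498, 491, 497, 498, 492, 500, 504, 503, 498, 501, 492, 494, 498, 489, 496, 525, 526, 529]
60 [524, 526, 528, 528, 528, 503, 494, 496, 488, 487, 387, 199, 202, 217, 208, 222, 199, 208, 224, 203, 259, 282, 280, 297, 291, 286, 308, 290, 291, 294, 295, 504, 502, 501, 502, 499, 511, 531, 528, 532]
90 [490, 501, 488, 494, 315, 318, 322, 318, 325, 319, 576, 580, 593, 588, 585, 591, 553, 568, 594, 578, 586, 594, 584, 578, 587, 580, 559, 577, 573, 582, 573, 505, 508, 507, 500, 498, 497, 490, 502, 495]
120 [487, 491, 499, 496, 495, 311, 329, 318, 327, 329, 477, 584, 582, 570, 579, 588, 553, 556, 585, 568, 584, 585, 574, 577, 581, 575, 558, 584, 586, 571, 568, 504, 506, 509, 502, 506, 500, 503, 508, 500]
150 [374, 324, 330, 322, 318, 323, 324, 325, 330, 334, 331, 578, 575, 572, 582, 581, 563, 558, 582, 573, 587, 588, 586, 576, 587, 573, 564, 581, 574, 565, 524, 516, 515, 520, 514, 504, 506, 508, 510, 392]
180 [326, 319, 328, 327, 323, 327, 334, 334, 324, 325, 321, 386, 379, 402, 580, 589, 579, 562, 588, 578, 585, 582, 584, 582, 593, 582, 571, 585, 571, 573, 510, 510, 516, 508, 517, 503, 505, 497, 509, 388]
210 [317, 319, 329, 321, 336, 330, 325, 184, 68, 68, 71, 134, 136, 148, 143, 265, 274, 271, 279, 283, 274, 279, 276, 282, 282, 286, 336, 326, 317, 322, 72, 83, 67, 202, 515, 508, 513, 511, 390, 392]
```

```bash
python3 w.py .585 .1747 .197; python3 - <<'E'
from h import *
s=get_state(); ci=camera_info("wrist"); f=grab_frame("wrist"); cv2.imwrite("pics/w8.png",f)
th=.197;c,s_=np.cos(th),np.sin(th)
W=lambda m,z:[.5828+c*m[0]-s_*m[1],.1742+s_*m[0]+c*m[1],z]
print(proj(ci,[W((.088,.028),.025),W((.088,-.028),.025),W((.027,.043),.025),W((.027,-.043),.025),W((-.028,.043),.025),W((-.028,-.043),.025)]).round(1))
g=f.astype(int).sum(2)
for u in (280,300,340,360): print("col",u,[int(x) for x in g[30:90:2,u]])
v=int(proj(ci,[W((.07,0),.025)])[0,1]); print("row",v,[int(x) for x in g[v,235:280:2]],[int(x) for x in g[v,365:410:2]])
R=cv2.Rodrigues(s["ee_rot"])[0]; print("tip px pred",proj(ci,s["tcp_pos"]+R@np.array([.0827,0,.018])))
E
```

```text
9.6 [0.5817 0.1755 0.0704] yaw 0.2016 z [-0.0059 -0.0018 -1.    ] F [ 0.8  0.  -0.1] 0.026439711672453847
go tool [ 0.0031  0.0014 -0.    ]
[[264.4  66.8]
 [383.8  67.3]
 [241.6 190.9]
 [404.8 191.5]
 [248.3 281.7]
 [396.7 282. ]]
col 280 [521, 526, 536, 527, 521, 512, 507, 498, 488, 493, 490, 477, 481, 496, 487, 352, 321, 320, 227, 97, 78, 71, 64, 60, 63, 352, 587, 583, 592, 593]
col 300 [525, 526, 534, 532, 520, 513, 505, 496, 487, 494, 475, 481, 484, 485, 495, 433, 325, 326, 235, 157, 103, 107, 113, 116, 106, 348, 560, 558, 555, 563]
col 340 [496, 489, 492, 496, 490, 497, 508, 506, 498, 488, 483, 481, 488, 494, 489, 501, 506, 506, 368, 179, 108, 90, 90, 99, 79, 350, 581, 580, 583, 576]
col 360 [491, 497, 489, 497, 499, 502, 491, 503, 504, 499, 493, 483, 493, 494, 499, 502, 504, 515, 397, 143, 77, 70, 65, 79, 76, 355, 573, 581, 580, 571]
row 106 [317, 322, 318, 315, 323, 318, 326, 322, 324, 319, 313, 319, 459, 579, 575, 573, 574, 578, 581, 586, 581, 579, 587] [583, 582, 582, 576, 582, 568, 571, 570, 565, 502, 505, 500, 502, 496, 500, 500, 500, 498, 502, 498, 497, 504, 504]
tip px pred [[320.4063035   80.39670455]]
```

```bash
python3 w.py .585 .1747 .197; python3 - <<'E'
from h import *
f=cv2.imread("pics/w8.png"); g=f.astype(int).sum(2)
for v in (71,75): print([(u,int(g[v,u])) for u in list(range(246,290,3))+list(range(360,402,3))])
for v in (205,220,235,250): print(v,[int(x) for x in g[v,226:262:3]],[int(x) for x in g[v,384:420:3]])
E
```

```text
9.65 [0.5837 0.1764 0.0732] yaw 0.2015 z [-1.1e-03 -1.0e-04 -1.0e+00] F [ 0.2  0.5 -1. ] 0.026791992103306145
go tool [ 0.0009  0.0019 -0.    ]
[(246, 320), (249, 308), (252, 311), (255, 315), (258, 323), (261, 315), (264, 204), (267, 196), (270, 45), (273, 73), (276, 77), (279, 67), (282, 65), (285, 51), (288, 61), (360, 67), (363, 82), (366, 75), (369, 80), (372, 77), (375, 64), (378, 195), (381, 206), (384, 501), (387, 499), (390, 505), (393, 501), (396, 499), (399, 502)]
[(246, 315), (249, 320), (252, 316), (255, 319), (258, 313), (261, 326), (264, 208), (267, 203), (270, 71), (273, 79), (276, 72), (279, 76), (282, 78), (285, 18), (288, 86), (360, 81), (363, 53), (366, 81), (369, 63), (372, 65), (375, 111), (378, 200), (381, 209), (384, 497), (387, 498), (390, 497), (393, 498), (396, 497), (399, 498)]
205 [319, 320, 323, 323, 321, 211, 196, 211, 76, 85, 72, 64] [82, 92, 90, 126, 217, 202, 330, 507, 509, 508, 509, 513]
220 [325, 326, 325, 331, 328, 292, 190, 203, 128, 81, 77, 78] [60, 76, 71, 200, 192, 203, 517, 506, 509, 510, 509, 507]
235 [331, 320, 334, 329, 322, 326, 203, 198, 183, 73, 79, 63] [59, 80, 88, 216, 181, 280, 512, 508, 514, 512, 511, 514]
250 [510, 512, 511, 506, 512, 352, 244, 195, 203, 70, 70, 64] [75, 85, 162, 208, 194, 472, 520, 510, 512, 516, 510, 509]
```

Cut-out edges match the prediction within about 1 mm, so I lower the scraper.

Request:
drive_tool:
  twist:
    - [0,0,0.25]
    - [0,0,0]
    - [0,0,0]
    - [0,0,0]
    - [0,0,0]
  delta_pos:
    - [0.001,0.002,0]
    - [0,0,0.008]
    - [0,0,0.008]
    - [0,0,0.008]
    - [0,0,0]
  gripper: [0.8,0.8,0.8,0.8,0.8]

```text
t: 10.15
tcp_pos: [0.5847, 0.1741, 0.0471]
ee_rot: [3.126, 0.308, -0.004]
contact_force: [-0.4, 0.6, -2.5]
grip_width: 0.0268
gripper_force: 40.1
```

```bash
python3 w.py .585 .1747 .197
```

```text
10.15 [0.5847 0.1741 0.0471] yaw 0.1966 z [-2.3e-03 -7.0e-04 -1.0e+00] F [-0.4  0.6 -2.5] 0.026776842718295623
go tool [ 0.0004 -0.0006 -0.    ]
```

Request:
drive_tool:
  twist:
    - [0,0,0]
    - [0,0,0]
    - [0,0,0]
    - [0,0,0]
    - [0,0,0]
  delta_pos:
    - [0,0,0.004]
    - [0,0,0.004]
    - [0,0,0.003]
    - [0,0,0]
    - [0,0,0]
  gripper: [0.8,0.8,0.8,0.8,0.8]

```text
t: 10.65
tcp_pos: [0.5857, 0.1745, 0.0376]
ee_rot: [-3.126, -0.308, 0.0]
contact_force: [-0.5, -0.0, -1.5]
grip_width: 0.0268
gripper_force: 40.1
```

Still free at about 2 mm above the floor, so I go a little lower, then release to half-open inside the finger room.

Request:
drive_tool:
  twist:
    - [0,0,0]
    - [0,0,0]
    - [0,0,0]
    - [0,0,0]
    - [0,0,0]
  delta_pos:
    - [0,0,0.003]
    - [0,0,0]
    - [0,0,0]
    - [0,0,0]
    - [0,0,0]
  gripper: [0.8,0.8,0,0,0]

```text
t: 11.15
tcp_pos: [0.5859, 0.1746, 0.035]
ee_rot: [-3.126, -0.308, -0.001]
contact_force: [0.5, -0.9, 0.2]
grip_width: 0.0425
gripper_force: 0.0
```

Request:
drive_tool:
  twist:
    - [0,0,0]
    - [0,0,0]
    - [0,0,0]
    - [0,0,0]
    - [0,0,0]
  delta_pos:
    - [0,0,-0.02]
    - [0,0,-0.03]
    - [0,0,-0.04]
    - [0,0,-0.04]
    - [0,0,-0.04]
  gripper: [0,0,0,0,0]

```text
t: 11.65
tcp_pos: [0.5854, 0.1745, 0.2065]
ee_rot: [-3.126, -0.308, -0.0]
contact_force: [0.6, 0.1, -0.0]
grip_width: 0.0428
gripper_force: 0.0
```

Request:
drive_tool:
  twist:
    - [0,0,0]
    - [0,0,0]
    - [0,0,0]
  delta_pos:
    - [0,0,0]
    - [0,0,0]
    - [0,0,0]
  gripper: [0,0,0]

```text
t: 11.95
tcp_pos: [0.5851, 0.1741, 0.2035]
ee_rot: [3.126, 0.308, -0.002]
contact_force: [0.2, -0.0, -0.7]
grip_width: 0.0428
gripper_force: 0.0
```

```bash
python3 w.py .585 .1747 .197; python3 - <<'E'
from h import *
s=get_state(); ci=camera_info("wrist"); f=grab_frame("wrist"); cv2.imwrite("pics/w9.png",f); np.save("ci9.npy",[ci,s],allow_pickle=True)
th=.197;c,s_=np.cos(th),np.sin(th)
W=lambda m,z:[.5828+c*m[0]-s_*m[1],.1742+s_*m[0]+c*m[1],z]
# blade corners (z top .016) and handle (z top .023)
print("blade pred",proj(ci,[W((.085,.025),.016),W((.085,-.025),.016),W((.03,.025),.016),W((.03,-.025),.016)]).round(1).tolist())
h=cv2.cvtColor(f,cv2.COLOR_BGR2HSV); m=cv2.inRange(h,(100,5,110),(150,60,255)); m=cv2.morphologyEx(m,cv2.MORPH_OPEN,np.ones((5,5)))
for k in sorted(cv2.findContours(m,0,2)[0],key=cv2.contourArea)[-3:]: print("blade?",cv2.contourArea(k),cv2.boxPoints(cv2.minAreaRect(k)).round().tolist())
print("handle pred",proj(ci,[W((-.09,.014),.023),W((-.09,-.014),.023),W((.02,.014),.023),W((.02,-.014),.023)]).round(1).tolist())
m=cv2.inRange(h,(7,150,40),(16,255,200)); m=cv2.morphologyEx(m,cv2.MORPH_OPEN,np.ones((5,5)))
for k in sorted(cv2.findContours(m,0,2)[0],key=cv2.contourArea)[-3:]: print("handle?",cv2.contourArea(k),cv2.boxPoints(cv2.minAreaRect(k)).round().tolist())
E
```

```text
11.95 [0.5851 0.1741 0.2035] yaw 0.1965 z [-1.5e-03 -6.0e-04 -1.0e+00] F [ 0.2 -0.  -0.7] 0.04279975266669555
go tool [-0.     -0.0006 -0.    ]
blade pred [[290.7, 83.7], [347.7, 83.7], [292.4, 146.3], [346.2, 146.2]]
blade? 3308.0 [[292.0, 84.0], [347.0, 84.0], [347.0, 145.0], [292.0, 145.0]]
blade? 4629.5 [[266.0, 336.0], [273.0, 284.0], [386.0, 300.0], [379.0, 352.0]]
blade? 81072.0 [[134.0, 0.0], [639.0, 0.0], [639.0, 394.0], [134.0, 394.0]]
handle pred [[305.8, 264.7], [333.2, 264.6], [304.1, 158.4], [334.6, 158.4]]
handle? 169.5 [[510.0, 342.0], [511.0, 328.0], [532.0, 330.0], [530.0, 345.0]]
handle? 1180.5 [[128.0, 194.0], [145.0, 191.0], [158.0, 266.0], [141.0, 269.0]]
handle? 2682.5 [[306.0, 163.0], [334.0, 163.0], [334.0, 263.0], [306.0, 263.0]]
```

The scraper is home: blade and handle pixels match the prediction within 1–2 px. Next is the try square.

Request:
drive_tool:
  twist:
    - [0,0,0]
    - [0,0,0]
    - [0,0,0]
    - [0,0,0]
    - [0,0,0]
  delta_pos:
    - [-0.031,0.032,0]
    - [-0.031,0.032,0]
    - [-0.031,0.032,0]
    - [-0.031,0.032,0]
    - [-0.031,0.032,0]
  gripper: [0,0,0,0,0]

```text
t: 12.5
tcp_pos: [0.463, -0.0142, 0.2033]
ee_rot: [-3.126, -0.308, 0.003]
contact_force: [1.2, -1.4, 0.8]
grip_width: 0.0426
gripper_force: 0.0
```

Request:
drive_tool:
  twist:
    - [0,0,0]
    - [0,0,0]
    - [0,0,0]
    - [0,0,0]
  delta_pos:
    - [-0.031,0.032,0]
    - [0,0,0]
    - [0,0,0]
    - [0,0,0]
  gripper: [0,0,0,0]

```text
t: 12.9
tcp_pos: [0.4408, -0.0493, 0.2041]
ee_rot: [-3.126, -0.31, 0.001]
contact_force: [0.3, 0.5, 0.9]
grip_width: 0.0423
gripper_force: 0.0
```

```bash
python3 w.py .44 -.05 .197; python3 - <<'E'
from h import *
s=get_state(); ci=camera_info("wrist"); f=grab_frame("wrist"); cv2.imwrite("pics/w10.png",f); np.save("ci10.npy",[ci,s],allow_pickle=True)
print(s["joint_pos"].round(3))
h=cv2.cvtColor(f,cv2.COLOR_BGR2HSV)
m=cv2.inRange(h,(4,110,30),(18,255,255)); m=cv2.morphologyEx(m,cv2.MORPH_CLOSE,np.ones((7,7)))
for k in sorted(cv2.findContours(m,0,2)[0],key=cv2.contourArea)[-3:]:
    print("stock?",cv2.contourArea(k),cv2.boxPoints(cv2.minAreaRect(k)).round().tolist()); P=ray(ci,k[:,0],.018)[:,:2]; print((cv2.boxPoints(cv2.minAreaRect((P*1e3).astype(np.float32)))/1e3).round(4).tolist())
m=cv2.inRange(h,(110,5,130),(150,60,255)); m[330:]=0; m=cv2.morphologyEx(m,cv2.MORPH_OPEN,np.ones((5,5)))
for k in sorted(cv2.findContours(m,0,2)[0],key=cv2.contourArea)[-3:]:
    print("blade?",cv2.contourArea(k),cv2.boxPoints(cv2.minAreaRect(k)).round().tolist()); P=ray(ci,k[:,0],.004)[:,:2]; print((cv2.boxPoints(cv2.minAreaRect((P*1e3).astype(np.float32)))/1e3).round(4).tolist())
E
```

```text
12.9 [ 0.4408 -0.0493  0.2041] yaw 0.1976 z [-8.e-04  7.e-04 -1.e+00] F [0.3 0.5 0.9] 0.04234344400832279
go tool [-0.0009  0.0005  0.    ]
[ 0.472  0.044 -0.44   1.89   0.019  1.212 -1.349]
stock? 2231.0 [[275.0, 186.0], [276.0, 161.0], [370.0, 166.0], [369.0, 192.0]]
[[0.421999990940094, -0.009499999694526196], [0.4343999922275543, -0.09769999980926514], [0.45899999141693115, -0.09430000185966492], [0.44670000672340393, -0.006000000052154064]]
stock? 7256.5 [[504.0, 0.0], [639.0, 0.0], [639.0, 61.0], [504.0, 61.0]]
[[0.5738999843597412, -0.18209999799728394], [0.5934000015258789, -0.2973000109195709], [0.6385999917984009, -0.2897000014781952], [0.6190999746322632, -0.17440000176429749]]
stock? 16526.0 [[-0.0, 0.0], [171.0, 0.0], [171.0, 112.0], [0.0, 112.0]]
[[0.44290000200271606, 0.24089999496936798], [0.47279998660087585, 0.09120000153779984], [0.5594000220298767, 0.10849999636411667], [0.5296000242233276, 0.2581999897956848]]
blade? 3638.0 [[277.0, 159.0], [280.0, 26.0], [310.0, 27.0], [307.0, 159.0]]
[[0.4465000033378601, -0.00559999980032444], [0.45019999146461487, -0.03180000185966492], [0.5659000277519226, -0.015599999576807022], [0.5622000098228455, 0.010599999688565731]]
```

Stock and blade agree: the grip point is at (0.4407,-0.064), yaw 0.139. I turn 90° to close across the stock.

Request:
drive_tool:
  twist:
    - [0,0,0]
    - [0,0,-8.5]
    - [0,0,-8.5]
    - [0,0,-8.5]
    - [0,0,-8.5]
  delta_pos:
    - [-0.003,0.0145,0]
    - [0,0,0]
    - [0,0,0]
    - [0,0,0]
    - [0,0,0]
  gripper: [-0.2,-0.2,-0.2,-0.2,-0.2]

```text
t: 13.45
tcp_pos: [0.4411, -0.0636, 0.2042]
ee_rot: [-2.894, -1.221, 0.0]
contact_force: [-0.2, 0.5, 0.2]
grip_width: 0.0513
gripper_force: 0.0
```

Request:
drive_tool:
  twist:
    - [0,0,-8.5]
    - [0,0,-8.5]
    - [0,0,-8.5]
    - [0,0,-8.5]
    - [0,0,-8.5]
  delta_pos:
    - [0,0,0]
    - [0,0,0]
    - [0,0,0.03]
    - [0,0,0.03]
    - [0,0,0.03]
  gripper: [-0.2,-0.2,-0.2,-0.2,-0.2]

```text
t: 13.95
tcp_pos: [0.4412, -0.0636, 0.1135]
ee_rot: [-2.255, -2.187, -0.001]
contact_force: [0.5, -0.0, -0.4]
grip_width: 0.0513
gripper_force: 0.0
```

Request:
drive_tool:
  twist:
    - [0,0,-8.5]
    - [0,0,0]
    - [0,0,0]
    - [0,0,0]
  delta_pos:
    - [0,0,0]
    - [0,0,0]
    - [0,0,0]
    - [0,0,0]
  gripper: [-0.2,-0.2,-0.2,-0.2]

```text
t: 14.35
tcp_pos: [0.4413, -0.0646, 0.1152]
ee_rot: [2.099, 2.336, 0.001]
contact_force: [-0.4, 0.1, 0.2]
grip_width: 0.0511
gripper_force: 0.0
```

```bash
python3 w.py .4407 -.064 1.71
```

```text
14.35 [ 0.4413 -0.0646  0.1152] yaw 1.6774 z [ 0.0013  0.     -1.    ] F [-0.4  0.1  0.2] 0.0511319379284369
go tool [ 0.0006 -0.0006 -0.    ]
```

Request:
drive_tool:
  twist:
    - [0,0,-1.9]
    - [0,0,0]
    - [0,0,0]
    - [0,0,0]
    - [0,0,0]
  delta_pos:
    - [0.0005,-0.0005,0.03]
    - [0,0,0.03]
    - [0,0,0.02]
    - [0,0,0.006]
    - [0,0,0]
  gripper: [-0.2,-0.2,-0.2,-0.2,-0.2]

```text
t: 14.85
tcp_pos: [0.44, -0.0643, 0.0286]
ee_rot: [-2.059, -2.372, 0.0]
contact_force: [-0.7, 0.6, 0.1]
grip_width: 0.0513
gripper_force: 0.0
```

Request:
drive_tool:
  twist:
    - [0,0,0]
    - [0,0,0]
    - [0,0,0]
    - [0,0,0]
    - [0,0,0]
  delta_pos:
    - [0,0,0]
    - [0,0,0]
    - [0,0,0]
    - [0,0,0]
    - [0,0,0]
  gripper: [0.9,0.9,0.9,0.9,0.9]
  force: 60

```text
t: 15.35
tcp_pos: [0.4412, -0.0647, 0.0301]
ee_rot: [2.057, 2.372, 0.002]
contact_force: [-1.0, 0.4, 6.7]
grip_width: 0.0201
gripper_force: 58.8
```

```bash
python3 w.py .4407 -.064 1.71
```

```text
15.35 [ 0.4412 -0.0647  0.0301] yaw 1.7128 z [ 2.6e-03 -7.0e-04 -1.0e+00] F [-1.   0.4  6.7] 0.020095634333783013
go tool [ 0.0007 -0.0004 -0.    ]
```

Request:
drive_tool:
  twist:
    - [0,0,0]
    - [0,0,0]
    - [0,0,0]
    - [0,0,0]
    - [0,0,0]
  delta_pos:
    - [0,0,-0.02]
    - [0,0,-0.035]
    - [0,0,-0.04]
    - [0,0,-0.04]
    - [0.025,0.009,0]
  gripper: [0.9,0.9,0.9,0.9,0.9]

```text
t: 15.85
tcp_pos: [0.4484, -0.0416, 0.1697]
ee_rot: [2.058, 2.36, 0.006]
contact_force: [1.3, -0.6, -2.3]
grip_width: 0.0201
gripper_force: 59.2
```

Request:
drive_tool:
  twist:
    - [0,0,0]
    - [0,0,0]
    - [0,0,0]
    - [0,0,0]
    - [0,0,0]
  delta_pos:
    - [0.04,0.013,0]
    - [0.04,0.013,0]
    - [0.04,0.013,0]
    - [0.04,0.013,0]
    - [0.04,0.013,0]
  gripper: [0.9,0.9,0.9,0.9,0.9]

```text
t: 16.35
tcp_pos: [0.4816, 0.1702, 0.1645]
ee_rot: [2.058, 2.372, 0.001]
contact_force: [0.8, 0.3, -1.3]
grip_width: 0.0198
gripper_force: 59.2
```

Request:
drive_tool:
  twist:
    - [0,0,0]
    - [0,0,0]
    - [0,0,-3.1]
    - [0,0,0]
    - [0,0,0]
  delta_pos:
    - [0.04,0.013,0]
    - [0.04,0.013,0]
    - [0,0,0]
    - [0,0,0]
    - [0,0,0]
  gripper: [0.9,0.9,0.9,0.9,0.9]

```text
t: 16.85
tcp_pos: [0.496, 0.2506, 0.1638]
ee_rot: [1.996, 2.426, -0.001]
contact_force: [0.6, 0.1, -1.8]
grip_width: 0.0198
gripper_force: 59.3
```

```bash
python3 w.py .4962 .2514 1.767; python3 - <<'E'
from h import *
s=get_state(); ci=camera_info("wrist"); f=grab_frame("wrist"); cv2.imwrite("pics/w11.png",f); np.save("ci11.npy",[ci,s],allow_pickle=True)
h=cv2.cvtColor(f,cv2.COLOR_BGR2HSV); R=cv2.Rodrigues(s["ee_rot"])[0]
# predicted square blade corners in tool frame (tool x=sq y, tool y=sq x)
p=lambda x,y,z: s["tcp_pos"]+R@np.array([y,x,z])
print("pred blade",proj(ci,[p(.011,.031,.026),p(.011,.057,.026),p(.131,.057,.026),p(.131,.031,.026)]).round(1).tolist(),"stock end",proj(ci,[p(-.011,.057,.012),p(.011,.057,.012)]).round(1).tolist())
m=cv2.inRange(h,(105,5,100),(155,60,255)); m=cv2.morphologyEx(m,cv2.MORPH_OPEN,np.ones((5,5)))
for k in sorted(cv2.findContours(m,0,2)[0],key=cv2.contourArea)[-4:]: print("blade?",cv2.contourArea(k),cv2.boxPoints(cv2.minAreaRect(k)).round().tolist())
E
```

```text
16.85 [0.496  0.2506 0.1638] yaw 1.7647 z [ 3.e-04 -7.e-04 -1.e+00] F [ 0.6  0.1 -1.8] 0.01977894347388668
go tool [ 0.0007  0.0004 -0.    ]
pred blade [[344.4, 198.3], [345.6, 143.0], [614.9, 142.9], [599.6, 198.3]] stock end [[294.0, 148.4], [348.1, 148.4]]
blade? 1915.0 [[288.0, 339.0], [352.0, 339.0], [352.0, 375.0], [288.0, 375.0]]
blade? 2755.0 [[417.0, 261.0], [491.0, 261.0], [491.0, 305.0], [417.0, 305.0]]
blade? 16993.0 [[177.0, 314.0], [199.0, 21.0], [278.0, 26.0], [257.0, 320.0]]
blade? 27070.5 [[324.0, 366.0], [353.0, 79.0], [636.0, 108.0], [607.0, 395.0]]
```

```bash
python3 - <<'E'
from h import *
f=cv2.imread("pics/w11.png"); g=f.astype(int).sum(2); h=cv2.cvtColor(f,cv2.COLOR_BGR2HSV)
for u in (400,500,580): print("col",u,[(v,int(g[v,u])) for v in range(125,215,4)])
for v in (155,170,185): print("row",v,[(u,int(g[v,u])) for u in range(585,640,4)])
m=cv2.inRange(h[100:260,270:370],(4,120,20),(16,255,160))
print("stock rows",[(100+i,(270+np.flatnonzero(m[i])[[0,-1]]).tolist()) for i in range(25,120,6) if m[i].any()])
E
```

```text
col 400 [(125, 99), (129, 66), (133, 68), (137, 67), (141, 305), (145, 374), (149, 359), (153, 358), (157, 361), (161, 366), (165, 362), (169, 365), (173, 365), (177, 362), (181, 367), (185, 361), (189, 372), (193, 369), (197, 514), (201, 517), (205, 500), (209, 497), (213, 513)]
col 500 [(125, 483), (129, 479), (133, 491), (137, 490), (141, 360), (145, 559), (149, 533), (153, 526), (157, 554), (161, 549), (165, 543), (169, 550), (173, 564), (177, 549), (181, 554), (185, 545), (189, 540), (193, 558), (197, 501), (201, 491), (205, 485), (209, 465), (213, 468)]
col 580 [(125, 485), (129, 465), (133, 342), (137, 344), (141, 357), (145, 546), (149, 524), (153, 534), (157, 542), (161, 545), (165, 537), (169, 544), (173, 546), (177, 542), (181, 542), (185, 548), (189, 537), (193, 558), (197, 404), (201, 348), (205, 355), (209, 342), (213, 347)]
row 155 [(585, 536), (589, 533), (593, 528), (597, 536), (601, 535), (605, 538), (609, 529), (613, 347), (617, 351), (621, 347), (625, 340), (629, 292), (633, 528), (637, 532)]
row 170 [(585, 551), (589, 553), (593, 552), (597, 558), (601, 548), (605, 526), (609, 347), (613, 346), (617, 345), (621, 336), (625, 282), (629, 526), (633, 532), (637, 551)]
row 185 [(585, 550), (589, 538), (593, 546), (597, 545), (601, 521), (605, 347), (609, 343), (613, 347), (617, 323), (621, 255), (625, 495), (629, 532), (633, 549), (637, 540)]
stock rows [(143, [296, 343]), (149, [294, 346]), (155, [294, 346]), (161, [294, 345]), (167, [294, 345]), (173, [295, 345]), (179, [295, 345]), (185, [295, 345]), (191, [295, 344]), (197, [295, 345]), (203, [295, 345]), (209, [295, 345]), (215, [295, 345])]
```

```bash
python3 - <<'E'
from h import *
ci,s=np.load("ci11.npy",allow_pickle=True); f=cv2.imread("pics/w11.png"); g=f.astype(int).sum(2)
th=.196;c,s_=np.cos(th),np.sin(th)
W=lambda x,y,z=.025:[.4962+c*x/1e3-s_*y/1e3,.2514+s_*x/1e3+c*y/1e3,z]
for n,x,y in [("slotfarL",134,60),("slotfarR",134,28),("cornerL",-14,60),("(14..60)",20,60),("fr(-42,23)",-42,23),("fr(42,23)",42,23),("fr(42,-28)",42,-28),("fr(-42,-28)",-42,-28),("end-36",-14,-36),("end+",14,-36)]: print(n,proj(ci,[W(x,y)]).round(1).tolist(),"floor",proj(ci,[W(x,y,.005)]).round(1).tolist())
for u in (310,330,360,380,400,420,440): print("col",u,[(v,int(g[v,u])) for v in range(88,140,3)])
for v in (110,120,130): print("row",v,[(u,int(g[v,u])) for u in range(270,320,4)],[(u,int(g[v,u])) for u in range(440,530,5)])
for v in (205,215,225): print("row",v,[(u,int(g[v,u])) for u in range(225,295,4)],[(u,int(g[v,u])) for u in range(350,420,4)])
E
```

```text
slotfarL [[497.3, 114.0]] floor [[485.1, 112.1]]
slotfarR [[490.7, 155.7]] floor [[479.4, 151.1]]
cornerL [[302.7, 114.5]] floor [[303.9, 112.6]]
(14..60) [[347.4, 114.4]] floor [[345.5, 112.5]]
fr(-42,23) [[268.4, 162.4]] floor [[271.8, 157.4]]
fr(42,23) [[374.0, 162.2]] floor [[370.4, 157.2]]
fr(42,-28) [[371.1, 221.6]] floor [[367.9, 213.2]]
fr(-42,-28) [[271.5, 221.8]] floor [[274.5, 213.4]]
end-36 [[304.8, 230.5]] floor [[305.8, 221.5]]
end+ [[337.7, 230.4]] floor [[336.6, 221.5]]
col 310 [(88, 271), (91, 289), (94, 170), (97, 122), (100, 266), (103, 507), (106, 504), (109, 504), (112, 486), (115, 80), (118, 68), (121, 68), (124, 76), (127, 50), (130, 70), (133, 70), (136, 54), (139, 77)]
col 330 [(88, 279), (91, 288), (94, 178), (97, 122), (100, 265), (103, 499), (106, 503), (109, 500), (112, 486), (115, 87), (118, 101), (121, 99), (124, 113), (127, 99), (130, 109), (133, 119), (136, 101), (139, 101)]
col 360 [(88, 179), (91, 177), (94, 180), (97, 128), (100, 243), (103, 494), (106, 495), (109, 493), (112, 488), (115, 98), (118, 100), (121, 102), (124, 99), (127, 96), (130, 63)
[... 2640 characters left out ...]
227), (285, 229), (289, 226), (293, 235)] [(350, 229), (354, 231), (358, 237), (362, 242), (366, 247), (370, 216), (374, 525), (378, 525), (382, 522), (386, 513), (390, 517), (394, 521), (398, 515), (402, 514), (406, 515), (410, 513), (414, 510), (418, 507)]
row 225 [(225, 370), (229, 373), (233, 367), (237, 373), (241, 372), (245, 373), (249, 379), (253, 369), (257, 481), (261, 494), (265, 487), (269, 484), (273, 526), (277, 513), (281, 518), (285, 519), (289, 515), (293, 526)] [(350, 501), (354, 504), (358, 498), (362, 501), (366, 499), (370, 493), (374, 495), (378, 495), (382, 494), (386, 495), (390, 489), (394, 496), (398, 499), (402, 486), (406, 490), (410, 490), (414, 490), (418, 485)]
```

The pocket and held square agree with the prediction within about 1 px, so I descend.

Request:
drive_tool:
  twist:
    - [0,0,0]
    - [0,0,0]
    - [0,0,0]
    - [0,0,0]
    - [0,0,0]
  delta_pos:
    - [0,0.0005,0.03]
    - [0,0,0.03]
    - [0,0,0.03]
    - [0,0,0.01]
    - [0,0,0]
  gripper: [0.9,0.9,0.9,0.9,0.9]

```text
t: 17.4
tcp_pos: [0.4958, 0.2501, 0.0627]
ee_rot: [-1.995, -2.426, 0.004]
contact_force: [-0.1, -0.2, -1.4]
grip_width: 0.0201
gripper_force: 59.3
```

Request:
drive_tool:
  twist:
    - [0,0,0]
    - [0,0,0]
    - [0,0,0]
    - [0,0,0]
    - [0,0,0]
  delta_pos:
    - [0,0,0]
    - [0,0,0.007]
    - [0,0,0.007]
    - [0,0,0]
    - [0,0,0]
  gripper: [0.9,0.9,0.9,0.9,0.9]

```text
t: 17.9
tcp_pos: [0.4962, 0.2516, 0.0496]
ee_rot: [-1.993, -2.429, 0.0]
contact_force: [-0.4, -0.4, -1.3]
grip_width: 0.0197
gripper_force: 59.3
```

```bash
python3 w.py .496 .2506 1.767
```

```text
17.9 [0.4962 0.2516 0.0496] yaw 1.7674 z [-2.e-04 -1.e-04 -1.e+00] F [-0.4 -0.4 -1.3] 0.019677647218242916
go tool [-0.001  -0.0004  0.    ]
```

Request:
drive_tool:
  twist:
    - [0,0,0]
    - [0,0,0]
    - [0,0,0]
    - [0,0,0]
    - [0,0,0]
  delta_pos:
    - [-0.0005,0,0.005]
    - [0,0,0.005]
    - [0,0,0.003]
    - [0,0,0]
    - [0,0,0]
  gripper: [0.9,0.9,0.9,0.9,0.9]

```text
t: 18.4
tcp_pos: [0.4963, 0.2512, 0.0365]
ee_rot: [-1.993, -2.428, 0.0]
contact_force: [-1.1, -0.4, -1.3]
grip_width: 0.0199
gripper_force: 59.3
```

Request:
drive_tool:
  twist:
    - [0,0,0]
    - [0,0,0]
    - [0,0,0]
    - [0,0,0]
    - [0,0,0]
  delta_pos:
    - [0,0,0.0015]
    - [0,0,0]
    - [0,0,0]
    - [0,0,0]
    - [0,0,0]
  gripper: [0.9,0.9,0.1,0.1,0.1]

```text
t: 18.9
tcp_pos: [0.4965, 0.2512, 0.0353]
ee_rot: [1.993, 2.429, 0.001]
contact_force: [0.4, -0.3, 0.6]
grip_width: 0.0383
gripper_force: 0.0
```

Request:
drive_tool:
  twist:
    - [0,0,0]
    - [0,0,0]
    - [0,0,0]
    - [0,0,0]
    - [0,0,0]
  delta_pos:
    - [0,0,-0.015]
    - [0,0,-0.03]
    - [0,0,-0.045]
    - [0,0,-0.045]
    - [0,0,-0.045]
  gripper: [0.1,0.1,0.1,0.1,0.1]

```text
t: 19.4
tcp_pos: [0.4959, 0.2514, 0.2182]
ee_rot: [1.992, 2.429, 0.002]
contact_force: [0.8, -0.8, -0.0]
grip_width: 0.0385
gripper_force: 0.0
```

Request:
drive_tool:
  twist:
    - [0,0,0]
    - [0,0,0]
    - [0,0,0]
  delta_pos:
    - [0,0,-0.02]
    - [0,0,0]
    - [0,0,0]
  gripper: [0.1,0.1,0.1]

```text
t: 19.7
tcp_pos: [0.4963, 0.2513, 0.236]
ee_rot: [1.992, 2.428, 0.002]
contact_force: [1.0, -0.7, -0.2]
grip_width: 0.0385
gripper_force: 0.0
```

```bash
python3 - <<'E'
from h import *
s=get_state(); ci=camera_info("wrist"); f=grab_frame("wrist"); cv2.imwrite("pics/w12.png",f); print(s["tcp_pos"],s["t"])
th=.196;c,s_=np.cos(th),np.sin(th)
def mk(ox,oy): return lambda x,y,z:[ox+c*x/1e3-s_*y/1e3,oy+s_*x/1e3+c*y/1e3,z]
W=mk(.4962,.2514); V=mk(.5828,.1742)
print("sq blade pred",proj(ci,[W(11,57,.009),W(11,31,.009),W(131,31,.009),W(131,57,.009)]).round().tolist())
print("stock pred",proj(ci,[W(-11,57,.023),W(-11,-33,.023),W(11,-33,.023),W(11,57,.023)]).round().tolist())
print("scr blade pred",proj(ci,[V(30,25,.016),V(30,-25,.016),V(85,-25,.016),V(85,25,.016)]).round().tolist())
h=cv2.cvtColor(f,cv2.COLOR_BGR2HSV)
for n,lo,hi in [("steel",(105,5,90),(155,70,255)),("wood",(4,130,20),(16,255,140))]:
    m=cv2.morphologyEx(cv2.inRange(h,lo,hi),cv2.MORPH_OPEN,np.ones((5,5)))
    for k in sorted(cv2.findContours(m,0,2)[0],key=cv2.contourArea)[-6:]: print(n,cv2.contourArea(k),cv2.boxPoints(cv2.minAreaRect(k)).round().tolist())
E
```

```text
[0.49629368 0.25128216 0.23604942] 19.7
sq blade pred [[331.0, 112.0], [331.0, 137.0], [446.0, 137.0], [450.0, 112.0]]
stock pred [[309.0, 113.0], [310.0, 200.0], [331.0, 200.0], [332.0, 113.0]]
scr blade pred [[410.0, 228.0], [407.0, 267.0], [454.0, 267.0], [460.0, 228.0]]
steel 453.5 [[188.0, 369.0], [214.0, 369.0], [214.0, 399.0], [188.0, 399.0]]
steel 2010.5 [[399.0, 229.0], [459.0, 229.0], [459.0, 267.0], [399.0, 267.0]]
steel 2761.5 [[332.0, 112.0], [448.0, 112.0], [448.0, 136.0], [332.0, 136.0]]
steel 6862.0 [[265.0, 295.0], [372.0, 295.0], [372.0, 374.0], [265.0, 374.0]]
steel 11138.5 [[452.0, 325.0], [527.0, 96.0], [615.0, 124.0], [541.0, 353.0]]
steel 12358.5 [[197.0, 310.0], [224.0, 35.0], [287.0, 42.0], [260.0, 316.0]]
wood 240.5 [[378.0, 246.0], [397.0, 246.0], [397.0, 261.0], [378.0, 261.0]]
wood 473.5 [[314.0, 235.0], [397.0, 235.0], [397.0, 244.0], [314.0, 244.0]]
wood 701.0 [[303.0, 246.0], [361.0, 246.0], [361.0, 261.0], [303.0, 261.0]]
wood 1656.0 [[295.0, 75.0], [377.0, 75.0], [377.0, 96.0], [295.0, 96.0]]
wood 1790.5 [[309.0, 112.0], [330.0, 112.0], [330.0, 199.0], [309.0, 199.0]]
wood 3130.5 [[593.0, 229.0], [593.0, 138.0], [639.0, 138.0], [639.0, 229.0]]
```

Both tools match their home outlines within 1–2 px, so I hand the job in.

```bash
python3 -c "
from station import *
print(finish_job())"
```

```text
the job is handed in; nothing more can be done
None
```

The scraper and the try square are each down in their own cut-outs (seen within 1–2 px of home), the scraper having first been let go flat on the bench, and the job was handed in at about 20 s; no verdict came back, and I did not re-measure the glue bottle, scissors and pot, though no move was made near them.

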